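# Snap the long box spanner into its rack clips

## Task

Put the long box spanner away at the hinge boring bench: lay it along the rack, across both spring clips, and press it down until both clips snap over it and it lies level on their cradles, then stop pushing and let go. Do not lean hard on it, and leave the short box spanner where it lies.

Things in the scene. Friction and masses are not known exactly. Their poses are not given: they have to be found in the camera images.
- long_spanner_mid (a point): Middle of the long tubular box spanner, on its axis. Plain steel, 200 mm long, about 0.13 kg, x along its length, both ends alike. Round shaft 18 mm in diameter over the middle 140 mm; each end a hexagon 24 mm across flats, 30 mm long, on which it lies, axis 12 mm above the table. Grasp across the shaft.
- short_spanner_mid (a point): Middle of the short box spanner, the same in all but its length of 130 mm (shaft 70 mm): too short for the clips. Lies on the table; not to be moved.
- clip_seat (a point): Where the long spanner's middle belongs in the fixed clip rack: between its two steel clips, on a seated shaft's axis, 60 mm above the table. x along the rack and the seated spanner (either way round), z up. Wooden base 150 x 70 x 18 mm, long side along x; clips 12 mm wide, centred at x = +-45 mm, only the base between them. Up to 18 mm off along x still fits.
- clip_mouth (a point): 18 mm above clip_seat, same axes: where the axis of a shaft laid in the open flared mouths (42 mm wide, top 7 mm above this) rests. The sprung leaves give sideways. Pressed down on its middle, the spanner meets a peak of 10 to 20 N in all, 5 to 15 mm above clip_seat; then the leaves snap over it and it drops on rigid cradles. No force is needed after that.
Things that resemble listed ones, but are neither listed nor needed, are in the scene too. What is shaped like the part that bears clip_seat but red or yellow is not meant.

How it is judged:
By the outcome, as a careful person would: the job done as asked, in the order asked, and still so for the second after the job is handed in, with the robot touching nothing.
It also fails if it takes over 42 s, if anything falls off the work surface, if the arm or the gripper's body presses on something with over 40 N, if the wrist force passes 120 N, or if a joint passes its speed limit or range.

## Robot

A 6-joint arm with a two-finger parallel gripper is mounted at the origin on the work surface. World frame = base frame: x ahead of the robot, y to its left, z up, the work surface at z = 0. Lengths are in m, angles in degrees, forces in N, time in s.
With the tool pointing down it reaches from about 0.4 to 0.825 m from the base axis. Payload 7 kg.
Tool frame: the origin (TCP) lies midway between the tips of the shut fingers; the grasp point (between the pads) lies 19 mm behind it; z points along the fingers, y is the direction in which the jaws open and shut (so a half turn about z gives the same grasp; the last joint's range is limited). The gripper opens to 88 mm and grips with 3 to 60 N. Pads are 19 mm wide; open, the fingers measure 130 mm over their backs; the gripper's body (78 mm by 193 mm) begins 47 mm behind the grasp point.
Start: joints at [-48.008, 20.546, 0.682, 0, -70.136, -16.507], TCP at [0.29, -0.609, 0.227] pointing down, gripper open.
Joint ranges: [-176.03, 176.03], [-82.01, 121.73], [-58.28, 71.71], [-173.87, 95.51], [-174.79, -0.11], [-173.66, 173.66]. Speed limits (degrees/s): [136.94, 136.94, 172.46, 180, 180, 180].

## Interface

Orientations are given as [roll, pitch, yaw] about the fixed x, y, z axes, in that order (R = Rz(yaw) Ry(pitch) Rx(roll)).
In Python, from plant import get_state, capture, get_calibration, close_job, boxes_of, cut_out gives the robot as it stands.
- The arm moves only by the tool apply_moves, never from a script. Its argument "commands" is a list of rows, each an object with "grip": the closure, from 0 (fully open) to 1 (shut); "slide": the shift along the tool's x, y, z in m, a list of three; "roll": the turn about the tool's z in degrees. In form: [{"grip": grip, "slide": [x, y, z], "roll": roll}, ...]. A call has 1 to 5 rows; each row is the pose to reach, as a shift and turn from the pose commanded when the call began, along the tool's axes at that moment; what a row does not reach only later rows make up. A row lasts 1/8 s, in which the tool goes at most 62.5 mm and 10.7 degrees, less where a joint would pass 70% of its speed; a pose out of reach is approached as far as the arm can. A call with a gripper value outside its range is refused whole. The fingers move at their own pace and stop on an object; "grip_force" is the grip in N (left out, the last holds). Time passes only in rows, so rows that repeat a pose let the fingers close. It gives the time, the measured TCP pose, the force and the opening at its end, in the units of the state.
- get_state(): the state, without advancing time (a new reading comes with each control period).
- capture(name): name is "scene" or "top" or "wrist"; returns (picture, depth): 400x640x3 uint8, red, green, blue; 400x640 float32, m along the optical axis (not along the pixel's ray), 0 where there is no reading.
- get_calibration(name): a dict with "mtx" (3x3 intrinsics, pixels), "R" (3x3) and "t" (3): a world point X has camera coordinates R X + t. Camera axes: x right, y down, z forward; pixel columns grow to the right and rows downward; lengths in m; the calibration is good to about 2 mm. A picture is of the moment at which its call begins: read the wrist's pose just before it. get_calibration takes no time and is no camera call; for the wrist camera it gives the pose at the moment of the call.
- close_job(): hands the job in, once; it reports no verdict.
Trained networks look in the newest picture that a camera, given by its name, has taken for a name from the list of things; names that differ only in an ending like _2 or _b are one class to them, and where a whole thing is asked for, a point or a joint stands for the part that bears it (a point fixed in the world has none). Each returns a list of dicts, best first, with "score" (0 to 1); they miss things now and then, are a little off and sometimes report something else, mostly with a low value. They report only what shows in the picture. A call takes as long as a camera call. They do not tell look-alikes from the thing itself.
- boxes_of(name, camera): "position" ([x, y, z] in m, in the coordinates of the camera as it stood for that picture, good to about 4 mm: the middle of the surface that is visible of it).
- cut_out(name, camera): "mask" (400x640 bool, what is visible of it).
The state is a dict: "time_s": time; "joints": joint angles; "qd": joint speeds; "joint_torque": joint torques, N m; "tcp_pos": TCP position; "eef_rot": TCP orientation; "contact_force": force on the tool from outside, world axes, zero at the start; "moment": the same for the moment, N m; "gripper_width": finger opening in m.
Only numpy, scipy, OpenCV 4.12 (cv2) and the standard library are available. Lean on these libraries where they do the work, as an engineer would, in place of code of your own. Each camera call takes 0.05 s, during which the arm holds its last target.

## Working session

There is one attempt and no reset: what is moved stays moved. The work goes in short steps, Python scripts to look and compute and a tool call to move; the robot and the scene stay as the last step left them, time stands still between calls to the robot, and variables do not carry over. Pictures are saved under pics/ and viewed, and the job is handed in when it is done.

Besides the shell and the picture viewer there is one more tool, called after "Request:" as a command line: name --argument value ..., lists and objects as JSON in quotes. apply_moves: Moves the arm, as the interface text tells. Its arguments: {"type":"object","properties":{"commands":{"type":"array"},"grip_force":{"type":"number"}},"required":["commands"]}

```bash
ls; mkdir -p pics
python3 - <<'E'
from plant import *
import cv2,numpy as np,pickle
print(get_state())
for n in ["scene","top"]:
    p,d=capture(n); c=get_calibration(n)
    pickle.dump((p,d,c),open(n+".pkl","wb"))
    cv2.imwrite(f"pics/{n}1.png",p[...,::-1])
    print(n,c)
    for o in ["long_spanner_mid","short_spanner_mid","clip_seat"]:
        for b in boxes_of(o,n):
            print(o,round(b["score"],2),np.round(c["R"].T@(np.array(b["position"])-c["t"]),3))
E
```

```text
pics
{'time_s': 0.0, 'joints': array([-4.80087446e+01,  2.05919513e+01,  6.35134140e-01, -1.97808227e-02,
       -7.01372968e+01, -1.65073144e+01]), 'qd': array([ 0.02193117,  0.02639471, -0.00801769, -0.00226711,  0.01471386,
       -0.05394478]), 'joint_torque': array([ 4.31809076e-05, -5.82713163e+01,  2.93057388e+01,  6.99725837e+00,
        6.95041599e-03, -1.42190734e-04]), 'tcp_pos': array([ 0.290194  , -0.60889773,  0.22562828]), 'eef_rot': array([ 1.79904481e+02, -8.91497468e-03, -1.54522788e+02]), 'contact_force': array([-0.42352102,  0.29213314, -0.32745396]), 'moment': array([-0.0018315 , -0.02981213, -0.02170671]), 'gripper_width': 0.08763733976546935}
scene {'mtx': array([[496.85457743,   0.        , 324.47009251],
       [  0.        , 496.85457743, 194.83664277],
       [  0.        ,   0.        ,   1.        ]]), 'R': array([[ 0.54844981,  0.83606697,  0.01395767],
       [ 0.64412881, -0.41177912, -0.64462084],
       [-0.53319872,  0.36253272, -0.76437501]]), 't': array([-0.23259302, -0.24681287,  1.41353215])}
long_spanner_mid 0.6 [0.565 0.265 0.022]
short_spanner_mid 0.75 [ 0.573 -0.233  0.022]
clip_seat 0.69 [ 0.401 -0.202  0.018]
clip_seat 0.66 [ 0.574 -0.032  0.019]
clip_seat 0.57 [0.324 0.236 0.017]
clip_seat 0.52 [0.567 0.264 0.023]
top {'mtx': array([[416.1572109 ,   0.        , 319.10183862],
       [  0.        , 416.1572109 , 195.77873407],
       [  0.        ,   0.        ,   1.        ]]), 'R': array([[ 0.02754364, -0.99923278, -0.0278424 ],
       [-0.99698187, -0.02543782, -0.07334897],
       [ 0.07258445,  0.02977867, -0.99691761]]), 't': array([0.01532659, 0.46836252, 0.99770954])}
long_spanner_mid 0.91 [0.557 0.268 0.021]
short_spanner_mid 0.89 [ 0.566 -0.229  0.02 ]
clip_seat 0.87 [ 0.392 -0.2    0.018]
clip_seat 0.66 [0.317 0.24  0.013]
clip_seat 0.56 [ 0.571 -0.032  0.017]
```

View pics/scene1.png

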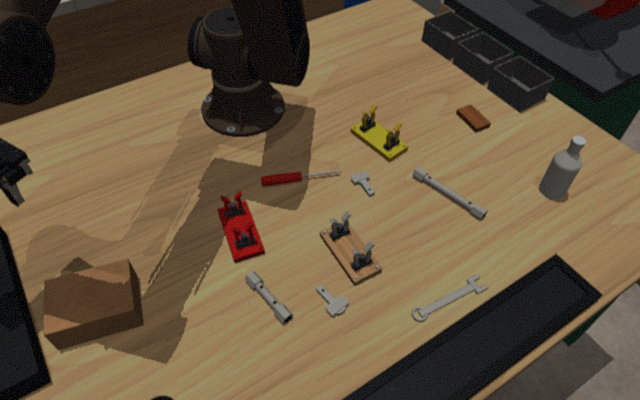

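View pics/top1.png

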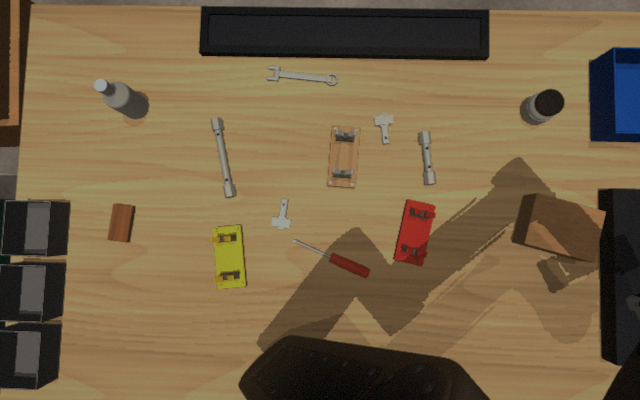

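The scene picture shows the long spanner at (448,193), the short one at (268,297), the wooden rack at (350,250), and red and yellow look-alike racks at (240,228) and (380,138). In the top view these are at (223,157), (428,157), (344,157), (415,232) and (229,257). I choose the long spanner at top (223,157) and the wooden rack at (344,157). Next I measure their axes and take a close crop.

```bash
cat > h.py <<'E'
import numpy as np,cv2,pickle
from plant import *
def cloud(d,c,m=None):
    v,u=np.nonzero((d>0) if m is None else (m&(d>0)))
    z=d[v,u];K=c["mtx"]
    P=np.c_[(u-K[0,2])/K[0,0]*z,(v-K[1,2])/K[1,1]*z,z]
    return (P-c["t"])@c["R"]   # R^T(P-t)
def sel(W,ctr,r,zlo,zhi):
    return W[(np.hypot(W[:,0]-ctr[0],W[:,1]-ctr[1])<r)&(W[:,2]>zlo)&(W[:,2]<zhi)]
def rect(P):
    (c,s,a)=cv2.minAreaRect((P[:,:2]*1000).astype(np.float32)); return np.round(c,1),np.round(s,1),round(a,1)
E
python3 - <<'E'
from h import *
ims=[]
for n in ["top","scene"]:
    p,d,c=pickle.load(open(n+".pkl","rb"))
    W=cloud(d,c)
    for nm,ct in [("long",(.557,.268)),("short",(.566,-.229)),("rack",(.571,-.032))]:
        tb=sel(W,ct,.15,-.01,.008); print(n,nm,"table z",np.median(tb[:,2]))
        if nm!="rack":
            P=sel(W,ct,.115,.009,.05); print(len(P),rect(P),np.median(P[:,:],0), P[:,2].max())
            q=P[:,:2]-P[:,:2].mean(0);print(np.linalg.svd(q,full_matrices=False)[2][0])
        else:
            P=sel(W,ct,.10,.012,.024);print("base",len(P),rect(P),np.median(P[:,2]))
            P=sel(W,ct,.08,.03,.12);print("clips",len(P),rect(P),P[:,2].max(),P.mean(0))
            k=cv2.kmeans(P[:,:2].astype(np.float32),2,None,(3,50,1e-6),5,0);print(k[2],k[2][0]-k[2][1])
p,d,c=pickle.load(open("top.pkl","rb"))
cv2.imwrite("pics/crop1.png",cv2.resize(p[100:220,195:395,::-1],(800,480),interpolation=cv2.INTER_CUBIC))
E
```

```text
top long table z 0.000398328636514135
689 (array([558.9, 269.1]), array([201.2,  28.3]), 12.8) [0.55754196 0.26730229 0.02038291] 0.029270230303585644
[-0.9738183  -0.22732778]
top short table z 0.0002007687533806799
637 (array([ 544.1, -192.9]), array([195.4, 117.5]), 7.2) [ 0.56290355 -0.23056248  0.019762  ] 0.02888148121629851
[-0.98601895 -0.16663324]
top rack table z 0.00025363223146262175
base 1350 (array([565.5, -58.3]), array([129.2, 150.4]), 85.9) 0.018205459487129705
clips 322 (array([566.7, -29.5]), array([ 46.5, 103.9]), 87.0) 0.0877141991950818 [ 0.56883986 -0.02953139  0.06397364]
[[ 0.52110964 -0.02677025]
 [ 0.6104652  -0.03193936]] [-0.08935559  0.00516912]
scene long table z 0.000874602604072221
682 (array([559.2, 266.7]), array([200.7,  32.6]), 15.0) [0.56557139 0.2679131  0.02019672] 0.030810597807876903
[0.97368115 0.22791449]
scene short table z 0.0005867499545317073
900 (array([ 543.5, -191.9]), array([194.8, 116.1]), 7.5) [ 0.56427692 -0.23221681  0.01951848] 0.02968478569234103
[0.99234488 0.12349751]
scene rack table z 0.0007034705018032136
base 1362 (array([566.9, -27.9]), array([ 71.9, 152.1]), 86.2) 0.018630070785455116
clips 606 (array([567.5, -28.1]), array([ 47.8, 107.3]), 87.1) 0.08847183838289502 [ 0.56991563 -0.02899012  0.05772484]
[[ 0.6136208  -0.03144182]
 [ 0.5238399  -0.02640544]] [ 0.08978093 -0.00503639]
```

View pics/crop1.png

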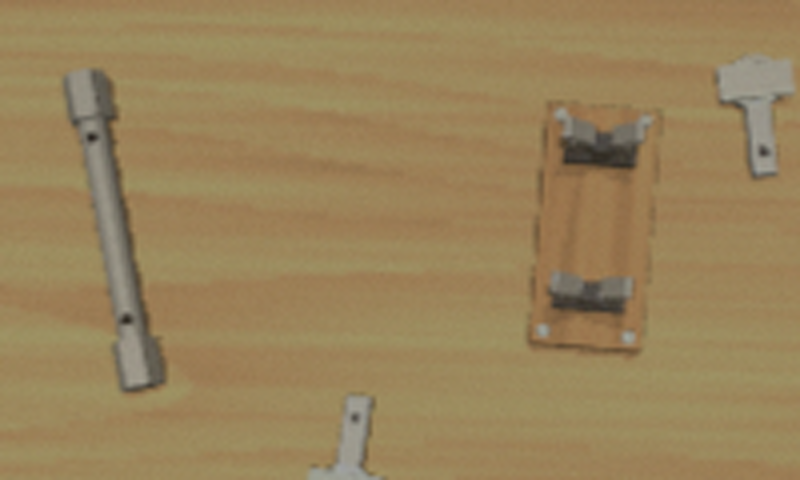

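The crop confirms the long spanner at top view (223,157), with hex ends and a length of about 200 mm measured. The wooden rack is at (344,157), with two grey clips 90 mm apart. Now I move toward a point above the spanner.

Request:
apply_moves --commands '[{"grip": 0, "slide": [-0.04, 0.044, 0], "roll": 0}, {"grip": 0, "slide": [-0.082, 0.09, 0], "roll": 3}, {"grip": 0, "slide": [-0.124, 0.135, 0], "roll": 6}, {"grip": 0, "slide": [-0.165, 0.18, 0], "roll": 9}, {"grip": 0, "slide": [-0.206, 0.225, 0], "roll": 12.3}]'

```text
time_s: 1.02
tcp_pos: [0.3799, -0.3158, 0.2269]
eef_rot: [-180.0, 0.0, -166.9]
contact_force: [1.2, 0.2, 0.3]
gripper_width: 0.0875
```

Request:
apply_moves --commands '[{"grip": 0, "slide": [-0.03, 0.052, 0], "roll": 0}, {"grip": 0, "slide": [-0.06, 0.104, 0], "roll": 0}, {"grip": 0, "slide": [-0.09, 0.156, 0], "roll": 0}, {"grip": 0, "slide": [-0.12, 0.208, 0], "roll": 0}, {"grip": 0, "slide": [-0.15, 0.26, 0], "roll": 0}]'

```text
time_s: 1.65
tcp_pos: [0.4666, -0.0282, 0.2271]
eef_rot: [180.0, 0.1, -166.8]
contact_force: [1.5, -0.4, 1.0]
gripper_width: 0.0876
```

Request:
apply_moves --commands '[{"grip": 0, "slide": [-0.03, 0.052, 0.01], "roll": 0}, {"grip": 0, "slide": [-0.06, 0.104, 0.02], "roll": 0}, {"grip": 0, "slide": [-0.09, 0.156, 0.03], "roll": 0}, {"grip": 0, "slide": [-0.12, 0.208, 0.04], "roll": 0}, {"grip": 0, "slide": [-0.147, 0.255, 0.05], "roll": 0}]'

```text
time_s: 2.28
tcp_pos: [0.5517, 0.2539, 0.1764]
eef_rot: [180.0, 0.0, -166.8]
contact_force: [0.0, 0.4, 0.1]
gripper_width: 0.0875
```

Run:
```python
from h import *
s=get_state();print(s["time_s"],s["tcp_pos"],s["eef_rot"],s["joints"])
c=get_calibration("wrist");p,d=capture("wrist");pickle.dump((p,d,c),open("w1.pkl","wb"))
cv2.imwrite("pics/w1.png",p[...,::-1])
s=get_state();print(s["tcp_pos"],s["eef_rot"])
for b in boxes_of("long_spanner_mid","wrist"): print(b["score"],c["R"].T@(np.array(b["position"])-c["t"]))
W=cloud(d,c);P=sel(W,(.558,.267),.12,.009,.05);print(rect(P),np.median(P,0))
t=sel(W,(.558,.267),.15,-.01,.008);print(np.median(t[:,2]))
```

```text
2.275 [0.55167028 0.25389074 0.17640369] [ 1.79993042e+02  3.21427700e-02 -1.66774874e+02] [ 4.31303809e+01  1.63012876e+01 -1.22821544e+01  1.13842239e-02
 -6.13852265e+01 -1.19910702e+02]
[0.55316218 0.2586099  0.17431135] [-1.79998951e+02  2.55541019e-02 -1.66669664e+02]
0.82 [0.53427355 0.26443163 0.02122502]
(array([550.2, 267.8]), array([182. ,  26.8]), 13.3) [0.53263627 0.26336713 0.01977942]
-0.00021217414423862786
```

View pics/w1.png

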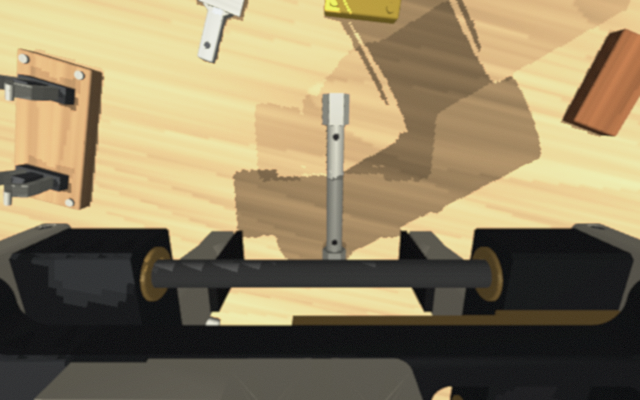

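Run:
```python
from h import *
for f in ["w1","top","scene"]:
    p,d,c=pickle.load(open(f+".pkl","rb"));W=cloud(d,c)
    P=sel(W,(.559,.268),.12,.012,.03)
    a=np.radians(13.2);u=np.array([np.cos(a),np.sin(a)]);n=np.array([-u[1],u[0]])
    q=P[:,:2]-[.559,.268]; s=q@u;t=q@n
    for lo in np.arange(-.1,.1,.025):
        m=(s>=lo)&(s<lo+.025)
        if m.sum()>3: print(f,round(lo+.0125,3),m.sum(),np.round(1000*np.array([t[m].min(),t[m].max(),np.median(t[m][P[m,2]>np.percentile(P[m,2],60)])]),1),np.round(np.percentile(P[m,2],95),4))
    print(s.min(),s.max())
s=get_state();print(s["tcp_pos"],s["eef_rot"])
```

```text
w1 -0.088 688 [-11.8  14.9   1. ] 0.0248
w1 -0.063 498 [-11.7  15.    1.4] 0.0242
w1 -0.038 410 [-7.5  9.6  0.8] 0.0215
w1 -0.013 389 [-7.4 10.1  2. ] 0.0213
w1 0.012 357 [-7.3 10.4  1.3] 0.0213
w1 0.037 338 [-7.1 10.   1.6] 0.0215
w1 0.062 381 [-11.5  15.1   1.8] 0.024
w1 0.087 70 [-11.5  14.2   1.5] 0.0242
-0.09958519175054685 0.0824184247172148
top -0.088 112 [-12.2  14.5   0.5] 0.0263
top -0.063 79 [-12.4  14.8   1.2] 0.025
top -0.038 73 [-7.7 10.4  1. ] 0.0231
top -0.013 70 [-7.8  8.9  0.8] 0.0236
top 0.012 73 [-8.4  9.5  1.4] 0.0231
top 0.037 70 [-8.5  9.5  0.3] 0.0222
top 0.062 85 [-12.6  12.3   0.2] 0.0253
top 0.087 107 [-13.7  14.7  -1.3] 0.0276
-0.10041910696783216 0.1003558515952296
scene -0.088 90 [-13.2  11.3   0.9] 0.0267
scene -0.063 77 [-10.3  12.7   0.9] 0.0243
scene -0.038 62 [-7.6  9.6  2. ] 0.0238
scene -0.013 72 [-9.  10.8  0.6] 0.0232
scene 0.012 70 [-8.3 11.3  1.4] 0.0236
scene 0.037 68 [-7.4 10.4  0.9] 0.0239
scene 0.062 82 [-10.7  13.1  -1.1] 0.0248
scene 0.087 114 [-14.9  12.1   0.7] 0.0275
-0.10045146852664012 0.10008980697630884
[0.55189898 0.25572973 0.17448666] [-1.79957414e+02 -7.60722743e-02 -1.66638514e+02]
```

Request:
apply_moves --commands '[{"grip": 0, "slide": [-0.005, 0.006, 0.03], "roll": 0}, {"grip": 0, "slide": [-0.01, 0.012, 0.06], "roll": 0}, {"grip": 0, "slide": [-0.01, 0.012, 0.09], "roll": 0}, {"grip": 0, "slide": [-0.01, 0.012, 0.1], "roll": 0}, {"grip": 0, "slide": [-0.01, 0.012, 0.1], "roll": 0}]'

```text
time_s: 3.0
tcp_pos: [0.5582, 0.2652, 0.0766]
eef_rot: [-180.0, -0.0, -166.8]
contact_force: [-0.5, -0.1, 1.2]
gripper_width: 0.0881
```

Run:
```python
from h import *
for i in range(3):
    s=get_state();print(s["time_s"],s["tcp_pos"],s["eef_rot"])
    c=get_calibration("wrist");p,d=capture("wrist")
W=cloud(d,c)
R=c["R"].T
print("cam pos",-c["R"].T@c["t"])
P=sel(W,(.559,.268),.12,.012,.03)
a=np.radians(13.2);u=np.array([np.cos(a),np.sin(a)]);n=np.array([-u[1],u[0]])
q=P[:,:2]-s["tcp_pos"][:2]; t=q@n;sg=q@u
for lo in np.arange(-.1,.1,.025):
    m=(sg>=lo)&(sg<lo+.025)
    if m.sum()>5: print(round(lo+.0125,3),m.sum(),np.round(1000*np.array([t[m].min(),t[m].max()]),1))
cv2.imwrite("pics/w2.png",p[...,::-1])
```

```text
3.0 [0.55822474 0.26522755 0.07657332] [-1.79969424e+02 -3.35498329e-02 -1.66817548e+02]
3.05 [0.55872786 0.26563976 0.07744756] [ 1.79992691e+02  4.92196317e-02 -1.66810285e+02]
3.1 [0.5589729  0.26587755 0.07791229] [ 1.79965576e+02  9.90192422e-02 -1.66808679e+02]
cam pos [0.49023042 0.24901891 0.23573475]
-0.088 1494 [-9.8 17.4]
-0.063 1045 [-9.8 17.1]
-0.038 843 [-5.1 12.6]
-0.013 774 [-5.2 12.5]
0.012 701 [-5.3 12.6]
0.037 388 [-5.4 12.3]
0.062 363 [-9.8 17. ]
0.087 498 [-10.   17.4]
```

View pics/w2.png

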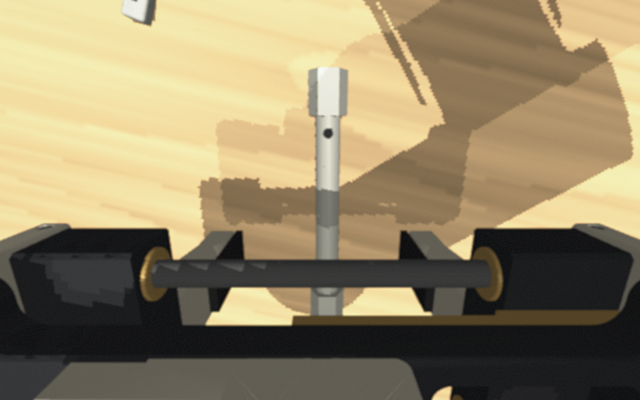

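Request:
apply_moves --commands '[{"grip": 0, "slide": [0, 0.0035, 0.02], "roll": 0}, {"grip": 0, "slide": [0, 0.0035, 0.045], "roll": 0}, {"grip": 0, "slide": [0, 0.0035, 0.065], "roll": 0}, {"grip": 0, "slide": [0, 0.0035, 0.073], "roll": 0}, {"grip": 0, "slide": [0, 0.0035, 0.073], "roll": 0}]'

```text
time_s: 3.78
tcp_pos: [0.5577, 0.2691, 0.004]
eef_rot: [180.0, 0.0, -166.8]
contact_force: [0.4, 0.5, 0.4]
gripper_width: 0.0877
```

Request:
apply_moves --commands '[{"grip": 0.6, "slide": [0, 0, 0.001], "roll": 0}, {"grip": 1, "slide": [0, 0, 0.001], "roll": 0}, {"grip": 1, "slide": [0, 0, 0.001], "roll": 0}, {"grip": 1, "slide": [0, 0, 0.001], "roll": 0}, {"grip": 1, "slide": [0, 0, 0.001], "roll": 0}]' --grip_force 45

```text
time_s: 4.4
tcp_pos: [0.5575, 0.269, 0.0026]
eef_rot: [180.0, 0.0, -166.8]
contact_force: [-0.5, 1.0, -1.0]
gripper_width: 0.043
```

Request:
apply_moves --commands '[{"grip": 1, "slide": [0, 0, 0], "roll": 0}, {"grip": 1, "slide": [0, 0, 0], "roll": 0}, {"grip": 1, "slide": [0, 0, 0], "roll": 0}, {"grip": 1, "slide": [0, 0, 0], "roll": 0}, {"grip": 1, "slide": [0, 0, 0], "roll": 0}]'

```text
time_s: 5.03
tcp_pos: [0.5575, 0.269, 0.0025]
eef_rot: [180.0, 0.0, -166.8]
contact_force: [0.4, 0.3, -0.5]
gripper_width: 0.0169
```

Request:
apply_moves --commands '[{"grip": 1, "slide": [0, 0, -0.015], "roll": 0}, {"grip": 1, "slide": [0, 0, -0.045], "roll": 0}, {"grip": 1, "slide": [0, 0, -0.09], "roll": 0}, {"grip": 1, "slide": [0, 0, -0.13], "roll": 0}, {"grip": 1, "slide": [0, 0, -0.16], "roll": 0}]'

```text
time_s: 5.65
tcp_pos: [0.5577, 0.269, 0.1657]
eef_rot: [179.9, 0.1, -166.8]
contact_force: [-0.0, 0.3, -1.8]
gripper_width: 0.0166
```

Run:
```python
from h import *
s=get_state();print(s["time_s"],s["tcp_pos"],s["eef_rot"],s["contact_force"],s["gripper_width"])
ims=[]
for n in ["wrist","top"]:
    c=get_calibration(n);p,d=capture(n);cv2.imwrite(f"pics/{n}3.png",p[...,::-1])
    W=cloud(d,c)
    if n=="wrist":
        # spanner: points in tool-line
        s=get_state();print(s["tcp_pos"])
        P=sel(W,s["tcp_pos"][:2],.12,.13,.22)
        a=np.radians(13.2);u=np.array([np.cos(a),np.sin(a)]);nn=np.array([-u[1],u[0]])
        q=P[:,:2]-s["tcp_pos"][:2];t=q@nn;sg=q@u
        for lo in np.arange(-.11,.11,.02):
            m=(sg>=lo)&(sg<lo+.02)&(abs(t)<.02)
            if m.sum()>5: print(round(lo+.01,3),m.sum(),np.round(1000*np.array([t[m].min(),t[m].max()]),1),np.percentile(P[m,2],[50,95]).round(4))
        m=abs(t)<.016;print(sg[m].min(),sg[m].max())
```

```text
5.65 [0.55772841 0.26904251 0.16573661] [ 1.79944251e+02  1.24432867e-01 -1.66808323e+02] [-0.00767009  0.28748865 -1.83891414] 0.01657517095239002
[0.55940873 0.26994279 0.16982864]
-0.1 1600 [-15.3  12.6] [0.1861 0.1876]
-0.08 2875 [-15.3  12.5] [0.1862 0.1877]
-0.06 1632 [-10.4   7.6] [0.1827 0.1846]
-0.04 1467 [-10.2   7.5] [0.1827 0.1844]
-0.02 1931 [-20.   19.3] [0.1829 0.1982]
0.0 1718 [-16.7  14.4] [0.1867 0.2144]
0.02 717 [-13.6  10.8] [0.1829 0.1845]
0.04 150 [-10.1   7.3] [0.1818 0.1841]
-0.10040590798287814 0.03680983447584542
```

View pics/wrist3.png

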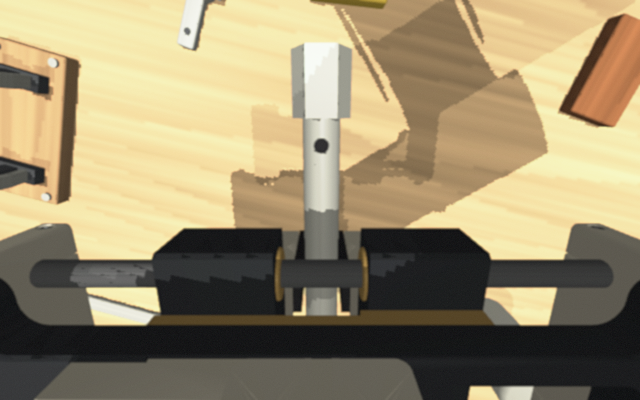

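Request:
apply_moves --commands '[{"grip": 1, "slide": [0.01, -0.045, 0], "roll": 3}, {"grip": 1, "slide": [0.022, -0.105, 0], "roll": 7}, {"grip": 1, "slide": [0.034, -0.165, 0], "roll": 11}, {"grip": 1, "slide": [0.047, -0.225, 0], "roll": 14}, {"grip": 1, "slide": [0.057, -0.28, 0], "roll": 16.4}]'

```text
time_s: 6.38
tcp_pos: [0.565, -0.0187, 0.1628]
eef_rot: [180.0, -0.0, 176.7]
contact_force: [1.4, 0.0, -0.3]
gripper_width: 0.0167
```

Request:
apply_moves --commands '[{"grip": 1, "slide": [0, 0, 0], "roll": 0}, {"grip": 1, "slide": [0, 0, 0], "roll": 0}]'

```text
time_s: 6.62
tcp_pos: [0.5656, -0.0169, 0.1626]
eef_rot: [180.0, -0.0, 176.7]
contact_force: [0.3, -0.4, -2.0]
gripper_width: 0.017
```

Run:
```python
from h import *
def strips(P,o,a,lo,hi,step,tm,tag):
    a=np.radians(a);u=np.array([np.cos(a),np.sin(a)]);nn=np.array([-u[1],u[0]])
    q=P[:,:2]-o;t=q@nn;sg=q@u
    for l in np.arange(lo,hi,step):
        m=(sg>=l)&(sg<l+step)&(abs(t)<tm)
        if m.sum()>5: print(tag,round(l+step/2,3),m.sum(),np.round(1000*np.array([t[m].min(),t[m].max()]),1),np.percentile(P[m,2],[50,95]).round(4))
for i in range(2):
    s=get_state();print(s["time_s"],s["tcp_pos"],s["eef_rot"],s["contact_force"])
    c=get_calibration("wrist");p,d=capture("wrist")
cv2.imwrite("pics/w4.png",p[...,::-1]);pickle.dump((p,d,c,s),open("w4.pkl","wb"))
W=cloud(d,c)
o=s["tcp_pos"][:2]
strips(sel(W,o,.13,.15,.2),o,-3.2,-.11,.11,.02,.017,"sp")
strips(sel(W,o,.13,.012,.025),o,-3.2,-.11,.11,.02,.08,"base")
strips(sel(W,o,.13,.03,.1),o,-3.2,-.11,.11,.01,.08,"clip")
```

```text
6.625 [ 0.56556098 -0.01693767  0.16257107] [ 1.79992466e+02 -1.28255642e-02  1.76728885e+02] [ 0.25560288 -0.42153834 -1.9932183 ]
6.675 [ 0.56568243 -0.01627785  0.16257685] [ 1.79994071e+02 -7.90000694e-03  1.76798136e+02] [-0.37693464  0.82772793 -2.6592875 ]
sp -0.1 1291 [-14.2  13.7] [0.1831 0.1847]
sp -0.08 2911 [-14.2  13.6] [0.1831 0.1847]
sp -0.06 1749 [-13.7  13.2] [0.1799 0.1837]
sp -0.04 1471 [-9.1  8.5] [0.1796 0.1813]
sp -0.02 1325 [-9.3  8.7] [0.1796 0.1813]
sp 0.0 1718 [-17.  17.] [0.1803 0.1965]
sp 0.02 623 [-8.9  8.3] [0.1798 0.1815]
sp 0.04 251 [-9.   8.5] [0.1789 0.1812]
base -0.08 57 [-47.4 -28.7] [0.0173 0.0186]
base -0.06 644 [-47.7  22.5] [0.0178 0.0206]
base -0.04 193 [-47.5  21.9] [0.0176 0.0188]
base -0.02 602 [-47.5  22.4] [0.0177 0.0189]
base 0.0 604 [-47.6  21.7] [0.0177 0.0188]
base 0.02 572 [-47.5  22.2] [0.0178 0.0188]
base 0.04 446 [-47.5  22.4] [0.0177 0.0216]
clip -0.055 8 [-33.8 -18.8] [0.0302 0.0305]
clip -0.045 353 [-36.  -17.5] [0.0764 0.0842]
clip -0.035 120 [-35.2 -16.7] [0.0781 0.0848]
clip 0.035 6 [-32.6 -18.3] [0.0304 0.0309]
clip 0.045 49 [-33.7 -17.9] [0.0316 0.0386]
```

View pics/w4.png

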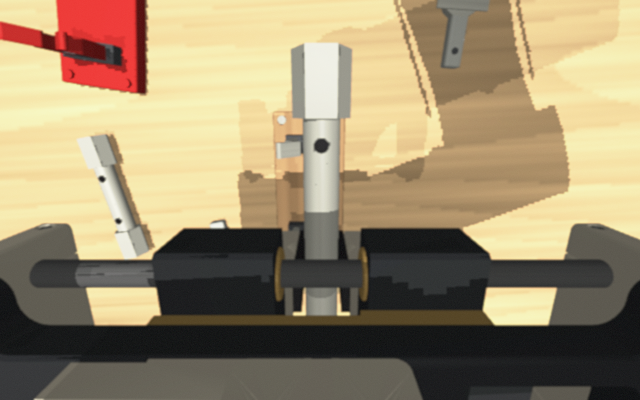

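Request:
apply_moves --commands '[{"grip": 1, "slide": [-0.0015, -0.0122, 0.01], "roll": 0}, {"grip": 1, "slide": [-0.0015, -0.0122, 0.03], "roll": 0}, {"grip": 1, "slide": [-0.0015, -0.0122, 0.05], "roll": 0}, {"grip": 1, "slide": [-0.0015, -0.0122, 0.062], "roll": 0}, {"grip": 1, "slide": [-0.0015, -0.0122, 0.062], "roll": 0}]'

```text
time_s: 7.35
tcp_pos: [0.566, -0.0289, 0.0995]
eef_rot: [-180.0, -0.1, 176.8]
contact_force: [0.8, -0.5, -1.8]
gripper_width: 0.0169
```

Run:
```python
from h import *
s=get_state();print(s["time_s"],s["tcp_pos"],s["eef_rot"],s["contact_force"],s["moment"])
p,d=capture("scene")
cv2.imwrite("pics/s5.png",cv2.resize(p[150:310,270:470,::-1],(750,600),interpolation=cv2.INTER_CUBIC))
s=get_state();print(s["time_s"],s["tcp_pos"])
c=get_calibration("wrist");p,d=capture("wrist");W=cloud(d,c);o=s["tcp_pos"][:2]
cv2.imwrite("pics/w5.png",p[...,::-1])
a=np.radians(-3.2);u=np.array([np.cos(a),np.sin(a)]);nn=np.array([-u[1],u[0]])
for zl,zh,l,h,tag in [(.013,.024,-.08,.06,"base"),(.03,.09,-.065,-.025,"clip"),(.08,.13,-.12,-.03,"sp")]:
    P=sel(W,o,.13,zl,zh);q=P[:,:2]-o;t=q@nn;sg=q@u;m=(sg>l)&(sg<h)&(abs(t)<.05)
    if m.sum()>5: print(tag,m.sum(),t[m].min(),t[m].max(),sg[m].min(),sg[m].max(),np.percentile(P[m,2],98))
```

```text
7.35 [ 0.56600388 -0.0288629   0.09949852] [-1.79959115e+02 -1.21124058e-01  1.76820903e+02] [ 0.76159502 -0.51094981 -1.79371318] [-0.02885667 -0.06547929 -0.01868646]
7.4 [ 0.5666652  -0.02878497  0.10038761]
base 4765 -0.035084997482239186 0.035136159038067376 -0.07395343124162629 0.028143380540091596 0.020884969626367118
clip 1091 -0.02342839069633305 0.023605311910624958 -0.051781924949955614 -0.03798641078777088 0.08532562823242709
sp 8003 -0.02342839069633305 0.023605311910624958 -0.0982555695338342 -0.030009205222908324 0.12270336981586046
```

View pics/s5.png

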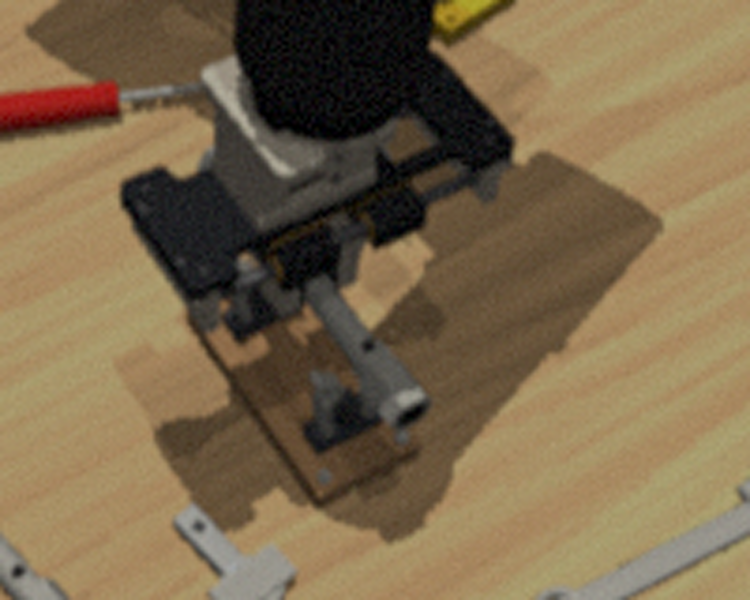

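View pics/w5.png

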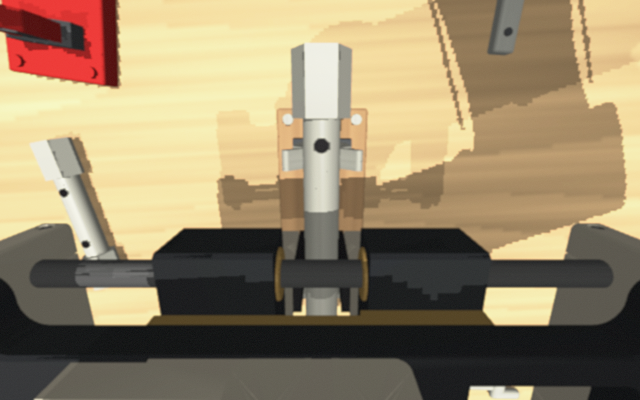

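Aligned: the base spans ±35 mm about the spanner and the clip centre is at −45 mm. Lowering to the mouths, then pressing in small steps.

Request:
apply_moves --commands '[{"grip": 1, "slide": [0, 0, 0.01], "roll": 0}, {"grip": 1, "slide": [0, 0, 0.02], "roll": 0}, {"grip": 1, "slide": [0, 0, 0.028], "roll": 0}, {"grip": 1, "slide": [0, 0, 0.03], "roll": 0}, {"grip": 1, "slide": [0, 0, 0.03], "roll": 0}]' --grip_force 60

```text
time_s: 8.07
tcp_pos: [0.5667, -0.029, 0.0704]
eef_rot: [-180.0, -0.0, 176.8]
contact_force: [0.5, -0.3, -1.8]
gripper_width: 0.0163
```

Request:
apply_moves --commands '[{"grip": 1, "slide": [0, 0, 0.001], "roll": 0}, {"grip": 1, "slide": [0, 0, 0.002], "roll": 0}, {"grip": 1, "slide": [0, 0, 0.003], "roll": 0}, {"grip": 1, "slide": [0, 0, 0.003], "roll": 0}]'

```text
time_s: 8.57
tcp_pos: [0.567, -0.0287, 0.0678]
eef_rot: [180.0, 0.0, 176.8]
contact_force: [0.4, 1.4, -0.4]
gripper_width: 0.0165
```

Request:
apply_moves --commands '[{"grip": 1, "slide": [0, 0, 0.001], "roll": 0}, {"grip": 1, "slide": [0, 0, 0.002], "roll": 0}, {"grip": 1, "slide": [0, 0, 0.002], "roll": 0}]'

```text
time_s: 8.95
tcp_pos: [0.5677, -0.0287, 0.0668]
eef_rot: [180.0, 0.1, 176.8]
contact_force: [-1.5, 1.8, 7.8]
gripper_width: 0.0164
```

Request:
apply_moves --commands '[{"grip": 1, "slide": [0, 0, 0.001], "roll": 0}, {"grip": 1, "slide": [0, 0, 0.002], "roll": 0}]'

```text
time_s: 9.2
tcp_pos: [0.5684, -0.0287, 0.0657]
eef_rot: [180.0, 0.2, 176.8]
contact_force: [-2.2, 1.3, 15.2]
gripper_width: 0.0165
```

Request:
apply_moves --commands '[{"grip": 1, "slide": [0, 0, 0.001], "roll": 0}, {"grip": 1, "slide": [0, 0, 0.002], "roll": 0}]'

```text
time_s: 9.45
tcp_pos: [0.5691, -0.0287, 0.0641]
eef_rot: [180.0, 0.3, 176.9]
contact_force: [-0.7, 0.4, 14.3]
gripper_width: 0.0168
```

Request:
apply_moves --commands '[{"grip": 1, "slide": [0, 0, 0.001], "roll": 0}, {"grip": 1, "slide": [0, 0, 0.001], "roll": 0}]'

```text
time_s: 9.7
tcp_pos: [0.5692, -0.0287, 0.0628]
eef_rot: [180.0, 0.3, 176.9]
contact_force: [0.5, 1.3, 12.6]
gripper_width: 0.0167
```

Request:
apply_moves --commands '[{"grip": 1, "slide": [0, 0, 0.001], "roll": 0}, {"grip": 1, "slide": [0, 0, 0.002], "roll": 0}]'

```text
time_s: 9.95
tcp_pos: [0.569, -0.0287, 0.0606]
eef_rot: [180.0, 0.3, 176.8]
contact_force: [0.9, -0.0, 8.7]
gripper_width: 0.0165
```

Request:
apply_moves --commands '[{"grip": 1, "slide": [0, 0, 0.001], "roll": 0}, {"grip": 1, "slide": [0, 0, 0.002], "roll": 0}]'

```text
time_s: 10.2
tcp_pos: [0.5681, -0.0287, 0.0575]
eef_rot: [180.0, 0.2, 176.8]
contact_force: [2.6, 0.0, 2.1]
gripper_width: 0.0165
```

```bash
cat > chk.py <<'E'
from h import *
import sys
s=get_state();print(s["time_s"],s["tcp_pos"],s["eef_rot"],s["contact_force"])
c=get_calibration("wrist");p,d=capture("wrist");W=cloud(d,c)
cv2.imwrite(f"pics/{sys.argv[1]}.png",p[...,::-1])
o=np.array([.567,-.029]);a=np.radians(-3.2);u=np.array([np.cos(a),np.sin(a)]);nn=np.array([-u[1],u[0]])
P=sel(W,o,.13,.045,.11);q=P[:,:2]-o;t=q@nn;sg=q@u
for l in np.arange(-.105,.1,.01):
    m=(sg>=l)&(sg<l+.01)&(abs(t)<.006)
    if m.sum()>5: print(round(l+.005,3),m.sum(),np.percentile(P[m,2],[50,95]).round(4))
m=abs(t)<.006;print(sg[m].min())
E
python3 chk.py w6
```

```text
10.2 [ 0.56807511 -0.02866579  0.05751738] [1.79969596e+02 1.66870289e-01 1.76814933e+02] [2.62155645 0.02699359 2.09482259]
-0.1 158 [0.0784 0.0796]
-0.09 750 [0.0785 0.0795]
-0.08 705 [0.0785 0.0796]
-0.07 636 [0.0784 0.0795]
-0.06 593 [0.075  0.0764]
-0.05 560 [0.075  0.0764]
-0.04 519 [0.075  0.0762]
-0.03 495 [0.075  0.0763]
-0.02 460 [0.0751 0.0763]
-0.01 444 [0.0751 0.0764]
-0.0 306 [0.0751 0.0763]
0.02 233 [0.0753 0.0766]
0.03 346 [0.0753 0.0765]
0.04 14 [0.0741 0.075 ]
-0.09711954556179457
```

View pics/w6.png

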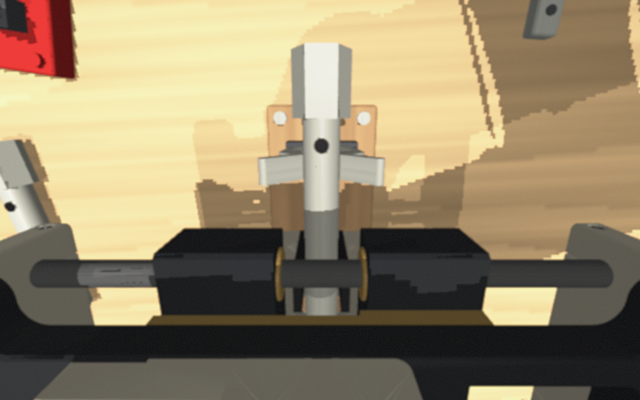

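The wrist picture shows the shaft level and still held between the spread leaves (clip at (320,165)), about 7 mm above seat and past the peak. I continue gently.

Request:
apply_moves --commands '[{"grip": 1, "slide": [0, 0, 0.001], "roll": 0}, {"grip": 1, "slide": [0, 0, 0.002], "roll": 0}, {"grip": 1, "slide": [0, 0, 0.003], "roll": 0}]'

```text
time_s: 10.62
tcp_pos: [0.5656, -0.0289, 0.0527]
eef_rot: [-180.0, -0.1, 176.8]
contact_force: [0.3, 2.5, -3.8]
gripper_width: 0.0165
```

Request:
apply_moves --commands '[{"grip": 1, "slide": [0, 0, 0.001], "roll": 0}, {"grip": 1, "slide": [0, 0, 0.002], "roll": 0}, {"grip": 1, "slide": [0, 0, 0.002], "roll": 0}]'

```text
time_s: 11.0
tcp_pos: [0.5661, -0.029, 0.0512]
eef_rot: [-180.0, -0.1, 176.8]
contact_force: [-0.5, 2.0, -5.6]
gripper_width: 0.0164
```

Request:
apply_moves --commands '[{"grip": 1, "slide": [0, 0, 0.0005], "roll": 0}, {"grip": 1, "slide": [0, 0, 0.001], "roll": 0}, {"grip": 1, "slide": [0, 0, 0.001], "roll": 0}]'

```text
time_s: 11.38
tcp_pos: [0.5668, -0.029, 0.0507]
eef_rot: [-180.0, 0.0, 176.8]
contact_force: [0.5, 0.4, -3.1]
gripper_width: 0.0165
```

```bash
python3 chk.py w7
```

```text
11.375 [ 0.56679003 -0.02899358  0.05069454] [-1.79997117e+02  1.76766000e-02  1.76788797e+02] [ 0.54117607  0.38966729 -3.08642556]
-0.1 253 [0.0718 0.0729]
-0.09 760 [0.0718 0.073 ]
-0.08 706 [0.0719 0.0731]
-0.07 623 [0.0715 0.0728]
-0.06 590 [0.0683 0.0698]
-0.05 553 [0.0684 0.0701]
-0.04 515 [0.0684 0.0699]
-0.03 495 [0.0682 0.0696]
-0.02 476 [0.0683 0.0696]
-0.01 425 [0.0682 0.0696]
-0.0 242 [0.0683 0.0695]
0.02 283 [0.0683 0.0695]
0.03 335 [0.0682 0.0695]
-0.09832386672145758
```

Request:
apply_moves --commands '[{"grip": 1, "slide": [0, 0, 0.0005], "roll": 0}, {"grip": 1, "slide": [0, 0, 0.001], "roll": 0}, {"grip": 1, "slide": [0, 0, 0.001], "roll": 0}]'

```text
time_s: 11.8
tcp_pos: [0.5669, -0.029, 0.0504]
eef_rot: [-180.0, 0.0, 176.8]
contact_force: [-2.4, 2.3, 5.4]
gripper_width: 0.0164
```

Contact with the cradles is firm (TCP stalled, +5 N). Easing off and letting go.

Request:
apply_moves --commands '[{"grip": 1, "slide": [0, 0, -0.001], "roll": 0}, {"grip": 0.3, "slide": [0, 0, -0.001], "roll": 0}, {"grip": 0, "slide": [0, 0, -0.001], "roll": 0}, {"grip": 0, "slide": [0, 0, -0.001], "roll": 0}, {"grip": 0, "slide": [0, 0, -0.001], "roll": 0}]'

```text
time_s: 12.42
tcp_pos: [0.5667, -0.0289, 0.0506]
eef_rot: [-180.0, 0.0, 176.8]
contact_force: [-0.6, -0.6, -0.2]
gripper_width: 0.051
```

Request:
apply_moves --commands '[{"grip": 0, "slide": [0, 0, 0], "roll": 0}, {"grip": 0, "slide": [0, 0, 0], "roll": 0}, {"grip": 0, "slide": [0, 0, 0], "roll": 0}, {"grip": 0, "slide": [0, 0, 0], "roll": 0}]'

```text
time_s: 12.92
tcp_pos: [0.5666, -0.0289, 0.0505]
eef_rot: [180.0, -0.0, 176.8]
contact_force: [-0.3, -0.2, 1.0]
gripper_width: 0.0865
```

```bash
python3 chk.py w8
```

```text
12.925 [ 0.56661405 -0.028918    0.05054816] [ 1.79999610e+02 -8.95268412e-04  1.76785906e+02] [-0.33171787 -0.24020792  1.03907439]
-0.1 269 [0.0716 0.0729]
-0.09 746 [0.0718 0.0729]
-0.08 711 [0.0717 0.0728]
-0.07 632 [0.0713 0.0727]
-0.06 586 [0.0681 0.0697]
-0.05 552 [0.0684 0.0701]
-0.04 518 [0.0683 0.0698]
-0.03 493 [0.068  0.0693]
-0.02 469 [0.0681 0.0694]
-0.01 432 [0.0681 0.0693]
-0.0 237 [0.068  0.0692]
0.02 287 [0.0681 0.0693]
0.03 320 [0.068  0.0692]
-0.09848506712828084
```

Level, with the shaft top at about 69 mm. Now I retract straight up, then step aside to look from all cameras.

Request:
apply_moves --commands '[{"grip": 0, "slide": [0, 0, -0.02], "roll": 0}, {"grip": 0, "slide": [0, 0, -0.06], "roll": 0}, {"grip": 0, "slide": [0, 0, -0.11], "roll": 0}, {"grip": 0, "slide": [0.05, 0, -0.15], "roll": 0}, {"grip": 0, "slide": [0.1, 0, -0.17], "roll": 0}]'

```text
time_s: 13.6
tcp_pos: [0.4666, -0.0232, 0.2223]
eef_rot: [180.0, 0.1, 176.8]
contact_force: [-1.1, 0.9, 1.1]
gripper_width: 0.0874
```

Request:
apply_moves --commands '[{"grip": 0, "slide": [0, 0.05, 0], "roll": 0}, {"grip": 0, "slide": [0, 0.11, 0], "roll": 0}, {"grip": 0, "slide": [0, 0.16, 0], "roll": 0}, {"grip": 0, "slide": [0, 0.16, 0], "roll": 0}]'

```text
time_s: 14.1
tcp_pos: [0.4759, 0.1393, 0.2205]
eef_rot: [180.0, 0.0, 177.0]
contact_force: [-0.4, -0.2, -0.5]
gripper_width: 0.0873
```

Run:
```python
from h import *
s=get_state();print(s["time_s"],s["tcp_pos"],s["contact_force"],s["qd"].round(2))
o=np.array([.567,-.029]);a=np.radians(-3.2);u=np.array([np.cos(a),np.sin(a)]);nn=np.array([-u[1],u[0]])
for n in ["scene","top"]:
    c=get_calibration(n);p,d=capture(n);W=cloud(d,c)
    if n=="scene": cv2.imwrite("pics/s9.png",cv2.resize(p[190:340,220:420,::-1],(800,600),interpolation=cv2.INTER_CUBIC))
    else: cv2.imwrite("pics/t9.png",p[...,::-1])
    P=sel(W,o,.13,.05,.11);q=P[:,:2]-o;t=q@nn;sg=q@u
    for l in np.arange(-.1,.1,.02):
        m=(sg>=l)&(sg<l+.02)&(abs(t)<.006)
        if m.sum()>3: print(n,round(l+.01,3),m.sum(),np.percentile(P[m,2],[50,95]).round(4))
    m=abs(t)<.01;print(sg[m].min(),sg[m].max())
    S=sel(W,(.566,-.23),.07,.009,.05);S0=None
    p0,d0,c0=pickle.load(open(n+".pkl","rb"));S0=sel(cloud(d0,c0),(.566,-.23),.07,.009,.05)
    print("short now/before",S.mean(0).round(4),S0.mean(0).round(4))
```

```text
14.1 [0.47585246 0.13925658 0.22052779] [-0.41517842 -0.1783927  -0.51133019] [-2.69 -0.94 -1.56 -0.12 -0.61  2.21]
scene -0.09 36 [0.0727 0.0748]
scene -0.07 45 [0.0707 0.0757]
scene -0.05 36 [0.0698 0.0725]
scene -0.03 44 [0.0685 0.0709]
scene -0.01 45 [0.0688 0.0714]
scene 0.01 46 [0.0688 0.0715]
scene 0.03 46 [0.0689 0.072 ]
scene 0.05 48 [0.0694 0.0715]
scene 0.07 48 [0.0708 0.0744]
scene 0.09 55 [0.0726 0.0748]
-0.09921637871606555 0.10218536159492392
short now/before [ 0.5724 -0.2346  0.0203] [ 0.5728 -0.2345  0.0204]
top -0.09 45 [0.0731 0.0748]
top -0.07 45 [0.0709 0.075 ]
top -0.05 43 [0.0689 0.0715]
top -0.03 45 [0.0688 0.0712]
top -0.01 41 [0.0682 0.0716]
top 0.01 46 [0.0686 0.0708]
top 0.03 41 [0.0682 0.0716]
top 0.05 44 [0.0693 0.0716]
top 0.07 45 [0.0704 0.0744]
top 0.09 42 [0.0723 0.0749]
-0.0990985578734336 0.10104903959306019
short now/before [ 0.5681 -0.2329  0.0202] [ 0.5681 -0.2329  0.0202]
```

View pics/s9.png

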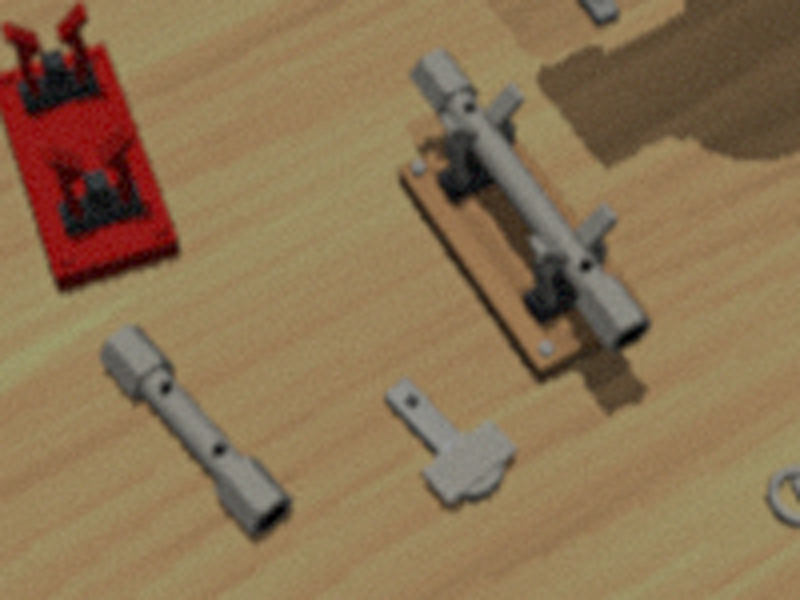

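View pics/t9.png

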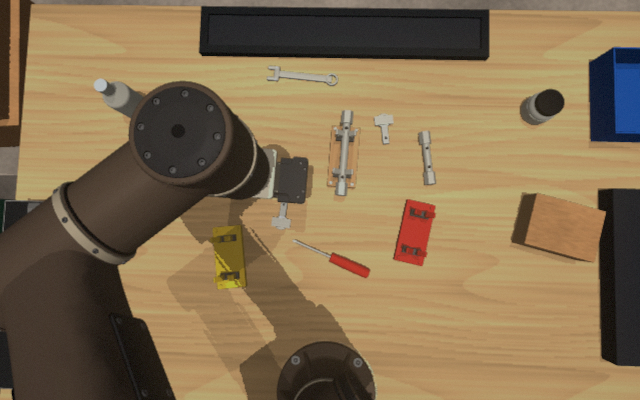

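The pictures show the long spanner across both clips of the wooden rack, level and centred (top view (344,153)). The short spanner is unmoved at (428,157), and the gripper is clear.

Request:
apply_moves --commands '[{"grip": 0, "slide": [0, 0, 0], "roll": 0}, {"grip": 0, "slide": [0, 0, 0], "roll": 0}, {"grip": 0, "slide": [0, 0, 0], "roll": 0}]'

```text
time_s: 14.58
tcp_pos: [0.4758, 0.1358, 0.2207]
eef_rot: [180.0, 0.0, 176.7]
contact_force: [-0.1, 0.2, 0.2]
gripper_width: 0.0873
```

```bash
python3 -c "
from plant import *
print(get_state()['qd'].round(2)); print(close_job())"
```

```text
[ 0.21  0.11  0.12  0.09  0.02 -0.12]
the job is handed in; nothing more can be done
None
```

The long spanner is seated in both clips of the wooden rack, and I handed the job in at about 14.6 s. I gripped it across the middle of its shaft, lined it up over the rack and pressed it down in 1–3 mm steps. The highest force reading was about 15 N. Past the peak the clips pulled it down onto the cradles. I confirmed contact with about 5 N, eased off, let go and moved the arm clear.

Last checks, from the scene and top cameras:
- **Seating:** the shaft top is at about 69 mm along its length, so its axis is at 60 mm. Both ends are at the same height.
- **Position along the rack:** the middle is within about 2 mm of the rack's centre.
- **Short spanner:** its measured position changed by less than 0.5 mm, so it was not moved.
- **Contact:** the gripper is open, touching nothing, and the force reads about zero.

No check failed or disagreed.

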